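Photobleach the staining dishes under the swing-arm lamp

TASK

Bleach the slides in the covered staining dishes under the lamp: swing the lamp arm well aside, at least two thirds of its travel, set every staining dish down flat on the lamp stand's plate, and swing the lamp back over the plate until it meets its stop. Only then run the program on the panel: press the round key, then the square key, then the long bar key, each fully down and let up before the next; leave the dishes on the plate under the lamp, and leave the other things on the worktop where they are.

Things in the scene. Friction and masses are not known exactly. Their poses are not given: they have to be found in the camera images.
- lamp_stand: Lamp stand, fixed: a flat rimless plate (236 mm along its y, 124 mm along its x, 5 mm thick) with a 26 mm post 180 mm behind the plate's centre (its +x). Origin on the worktop under the plate's centre; z up. Post top with arm hub reaches 174 mm.
- plate_top (a point): Centre of the plate's upper face, 5 mm above the worktop, axes as the lamp stand. Three dishes fit on it side by side with their long sides along its x and their centres 75 mm apart along its y.
- lamp_hinge (a point): On the lamp arm's upright hinge axis on top of the post, 150 mm above the worktop.
- lamp (a joint): Swing of the lamp arm about the upright axis, rad. 0: at its stop, lamp head square over the plate, arm pointing to the stand's -x. Grows to 1.6 (other stop) as the arm swings clockwise seen from above, to the stand's +y side. Stays where it is left; about 1 to 2 N at the handle moves it.
- lamp_head (a point): Centre of the lamp head's underside, 124 mm above the worktop, 180 mm from the hinge axis. The white head is 62 mm along the arm, 150 mm across it, 28 mm high; a dish standing on the plate (top at 71 mm) passes under it. The white arm (26 mm wide) from post to head lies 152 to 168 mm up.
- lamp_grip (a point): Grip point on the lamp's handle, 198 mm above the worktop: an upright black round post, 22 mm in diameter, standing on the arm from 168 to 218 mm height, 130 mm from the hinge axis, between axis and head. It moves with the arm.
- panel: Grey control panel, fixed, 110x110x28 mm, lying flat to the left of the lamp stand. Origin at the centre of its underside, +x away from the robot. Keys: round one at (+24, +24) mm, square one at (+24, -24) mm, long bar at (-24, 0) mm.
- round_key (a joint): White spring key 30 mm round, far left on the panel, standing 12 mm out of the panel, its upper face 40 mm above the worktop while up. Value in m: 0 up, 0.006 fully down; about 0.7 N starts it and 4.6 N holds it fully down; it springs back.
- round_key_top (a point): Centre of the round key's upper face (moves with it).
- square_key (a joint): White spring key 27 mm square, far right on the panel, standing 12 mm out of the panel, its upper face 40 mm above the worktop while up. Value in m: 0 up, 0.006 fully down; about 0.7 N starts it and 4.6 N holds it fully down; it springs back.
- square_key_top (a point): Centre of the square key's upper face (moves with it).
- bar_key (a joint): White spring key 26x80 mm (long bar across the near half of the panel), standing 12 mm out of the panel, its upper face 40 mm above the worktop while up. Value in m: 0 up, 0.006 fully down; about 0.7 N starts it and 4.6 N holds it fully down; it springs back.
- bar_key_top (a point): Centre of the bar key's upper face (moves with it).
- dish_1: One of up to three identical covered slide-staining dishes (the number present varies): glass trough with a grey lid, 86 mm (its x) by 58 mm (its y) by 44 mm high; on the lid an upright bar grip, 46 mm long along x, 14 mm thick along y, from 44 to 66 mm height. Lid and grip are fixed to it; 0.14 to 0.28 kg. Origin at the centre of its underside, z up. None if absent.
- dish_2: One of up to three identical covered slide-staining dishes (the number present varies): glass trough with a grey lid, 86 mm (its x) by 58 mm (its y) by 44 mm high; on the lid an upright bar grip, 46 mm long along x, 14 mm thick along y, from 44 to 66 mm height. Lid and grip are fixed to it; 0.14 to 0.28 kg. Origin at the centre of its underside, z up. None if absent.
- dish_3: One of up to three identical covered slide-staining dishes (the number present varies): glass trough with a grey lid, 86 mm (its x) by 58 mm (its y) by 44 mm high; on the lid an upright bar grip, 46 mm long along x, 14 mm thick along y, from 44 to 66 mm height. Lid and grip are fixed to it; 0.14 to 0.28 kg. Origin at the centre of its underside, z up. None if absent.
- microscope: Fixed obstacle between the dishes and the lamp stand: a microscope about 0.4 m high, origin under its middle; it reaches about 130 mm towards the robot (stage and eyepieces), 120 mm to either side and 200 mm away from the robot. Carry things round its front.
- cover_box: Bystander: small blue and white box, 31x31x20 mm, origin under its centre.
- round_lid: Bystander: clear round dish lid, 101 mm across, 11 mm high, origin under its centre.
- pen: Bystander: lying marker pen, 118 mm long, 13 mm thick, origin under its centre.
- closed_slide_box: Bystander: flat closed blue box, 94x100x37 mm, origin under its centre.
- lab_timer: Bystander: small white timer, 58x62x20 mm, origin under its centre.
- dropper_bottle: Bystander: brown dropper bottle, 38 mm across, 111 mm high, origin under its centre.
- glass_beaker: Bystander: small glass beaker, 45 mm across, 58 mm high, origin under its centre.

How it is judged (in metres and radians):
On the way, in this order (a step that is already met when the one before it is completed fails the run):
1. the lamp arm is swung well aside, beyond 1.05 rad (value of joint lamp above 1.05 rad), for 0.2 s.
2. every dish stands flat on the plate, let go (x of dish_1 in the frame of plate_top between -0.04 and 0.04 m and y of dish_1 in the frame of plate_top between -0.1 and 0.1 m and z of dish_1 in the frame of plate_top between -0.003 and 0.003 m and angle between each of dish_1, dish_2, dish_3's own z axis and vertical below 0.05 rad and linear speed of each of dish_1, dish_2, dish_3 below 0.03 m/s and x of dish_2 in the frame of plate_top between -0.04 and 0.04 m and y of dish_2 in the frame of plate_top between -0.1 and 0.1 m and z of dish_2 in the frame of plate_top between -0.003 and 0.003 m and x of dish_3 in the frame of plate_top between -0.04 and 0.04 m and y of dish_3 in the frame of plate_top between -0.1 and 0.1 m and z of dish_3 in the frame of plate_top between -0.003 and 0.003 m and contact force between the fingers and dish_1 below 0.3 N and contact force between the fingers and dish_2 below 0.3 N and contact force between the fingers and dish_3 below 0.3 N), for 0.3 s.
3. the lamp is back over the plate, within 0.1 rad of its stop (value of joint lamp below 0.1 rad), for 0.2 s.
4. the round key is pressed at least 4.5 mm down (value of joint round_key above 0.0045 m), for 0.05 s.
5. the square key is pressed at least 4.5 mm down (value of joint square_key above 0.0045 m), for 0.05 s.
6. the bar key is pressed at least 4.5 mm down (value of joint bar_key above 0.0045 m), for 0.05 s.
At the end, for the whole second after the job is handed in: Every dish present stands at rest flat on the plate (underside within 3 mm of the plate's upper face, tilt under 0.05 rad, its centre within 40 mm of the plate's centre along x and 100 mm along y), the lamp is within 0.1 rad of its stop over the plate, and all keys are up (under 2 mm) (x of dish_1 in the frame of plate_top between -0.04 and 0.04 m and y of dish_1 in the frame of plate_top between -0.1 and 0.1 m and z of dish_1 in the frame of plate_top between -0.003 and 0.003 m and angle between each of dish_1, dish_2, dish_3's own z axis and vertical below 0.05 rad and linear speed of each of dish_1, dish_2, dish_3 below 0.03 m/s and x of dish_2 in the frame of plate_top between -0.04 and 0.04 m and y of dish_2 in the frame of plate_top between -0.1 and 0.1 m and z of dish_2 in the frame of plate_top between -0.003 and 0.003 m and x of dish_3 in the frame of plate_top between -0.04 and 0.04 m and y of dish_3 in the frame of plate_top between -0.1 and 0.1 m and z of dish_3 in the frame of plate_top between -0.003 and 0.003 m and value of joint lamp below 0.1 rad and value of joint each of round_key, square_key, bar_key below 0.002 m); the robot touches nothing.
It fails at once if a key is pressed (over 3 mm) while the lamp is swung away from the plate (over 0.2 rad) (value of joint lamp above 0.2 rad and value of joint any of round_key, square_key, bar_key above 0.003 m).
It fails at once if two keys are down (over 3 mm) at once (value of joint each of round_key, square_key above 0.003 m or value of joint each of round_key, bar_key above 0.003 m or value of joint each of square_key, bar_key above 0.003 m).
It fails at once if a bystander is moved more than 30 mm (distance of any of cover_box, round_lid, pen, closed_slide_box, lab_timer, dropper_bottle, glass_beaker from where it was at the start of the episode above 0.03 m).
Of dish_1, dish_2, dish_3 only 2 to 3 are there at a start; the rules pass over those that are not, and their reading is None.
At some moment in a run one of dish_1, dish_2, dish_3 may be knocked a few centimetres aside while the robot is not near it.
It also fails if it takes over 210 s, if anything falls off the work surface, if the arm or the gripper's body presses on something with over 40 N, if the wrist force passes 120 N, or if a joint passes its speed limit or range.

ROBOT

A 6-joint arm with a two-finger parallel gripper is mounted at the origin on a cart in front of the work surface, level with it; the furniture and walls round the work are solid. World frame = base frame: x ahead of the robot, y to its left, z up, the work surface at z = 0. Lengths are in m, angles in degrees, forces in N, time in s.
With the tool pointing down it reaches from about 0.35 to 0.875 m from the base axis. Payload 4.2 kg.
Tool frame: the origin (TCP) lies midway between the tips of the shut fingers; the grasp point (between the pads) lies 19 mm behind it; z points along the fingers, y is the line along which they close (so a half turn about z gives the same grasp; the last joint's range is limited). The gripper opens to 87 mm and grips with 3 to 60 N. Pads are 19 mm wide; open, the fingers measure 117 mm over their backs; the gripper's body (75 mm by 190 mm) begins 51 mm behind the grasp point.
Start: joints at [-57.032, 22.042, 0.453, 0, -68.411, -14.817], TCP at [0.195, -0.594, 0.223] pointing down, gripper open.
Joint ranges: [-179.83, 179.83], [-69.29, 118.12], [-61.27, 80.66], [-181.25, 117.63], [-171.15, -9.14], [-177.46, 177.46]. Speed limits (degrees/s): [159.86, 159.86, 180, 180, 180, 180].

INTERFACE

Orientations are given as [roll, pitch, yaw] about the fixed x, y, z axes, in that order (R = Rz(yaw) Ry(pitch) Rx(roll)).
In Python, from workcell import env gives the robot as it stands. The module is installed in compiled form; this text tells all that it offers. Calls block until the motion is done:
- env.goto(position, orientation): joint-space move of the TCP to a pose.
- env.move_straight(position, rotation=None, rate=0.15, force_limit=None): straight line of the TCP; rotation=None keeps the orientation; rate is the mean speed in m/s. With force_limit (N) it stops when the force on the tool has changed by that much, and returns True; else False.
- env.set_joints(angles): joint-space move.
- env.gripper_to(opening, grasp_force=None): opening from 0.0 (shut) to 1.0 (fully open); grasp_force is the grip in N (None keeps the last); returns when the fingers have stopped.
- env.dwell(seconds).
- env.inverse_kinematics(position, orientation): joint angles nearest the present ones, or None.
- env.read_state(): the state.
- env.grab_frame(name): name is "side" or "top" or "wrist"; returns a dict with "image" (400x640x3 uint8, blue, green, red), "fx", "fy", "cx", "cy" (pixels), "D" ([k1, k2, p1, p2, k3] as OpenCV has them; the pictures are not rectified), "position" and "orientation" of the camera in the world. Camera axes: x right, y up, looking along -z (the intrinsics and any distortion apply to the point x, -y, -z); pixel columns grow to the right and rows downward; lengths in m; the calibration is good to about 2 mm. A picture is of the moment at which its call begins. There is no depth.
A pose or a line that the arm cannot do raises env.Unreachable and nothing moves.
- env.close_job(): hands the job in; it is judged then, once.
Trained networks look in a picture, given as the dict that the camera call returned (one of the last four; its "shot" number tells which), for a name from the list of things; names that differ only in an ending like _2 or _b are one class to them, and where a whole thing is asked for, a point or a joint stands for the part that bears it (a point fixed in the world has none). Each returns a list of dicts, best first, with "score" (0 to 1); they miss things now and then, are a little off and sometimes report something else, mostly with a low value. They report only what shows in the picture. A call takes as long as a camera call.
- env.search_frame(picture, thing): "xyz" ([x, y, z] in m, in world coordinates, good to about 4 mm: the middle of the surface that is visible of it).
- env.trace(picture, thing): "mask" (400x640 bool, what is visible of it).
The state is a dict: "clock": time; "joint_positions": joint angles; "qvel": joint speeds; "joint_torque": joint torques, N m; "position": TCP position; "tool_rot": TCP orientation; "force": force on the tool from outside, world axes, zero at the start; "wrist_torque": the same for the moment, N m; "opening": opening from 0.0 (shut) to 1.0 (fully open); "finger_force": force on a finger pad.
Only numpy, scipy, OpenCV 4.12 (cv2) and the standard library are available. Lean on these libraries where they do the work, as an engineer would, in place of code of your own. Each camera call takes 0.05 s, during which the arm holds its last target. There are 200 camera calls.

## Working session

There is one attempt and no reset: what is moved stays moved. The work goes in short steps, each a Python script; the robot and the scene stay as the last script left them, time stands still between calls to the robot, and variables do not carry over. Pictures are saved under pics/ and viewed, at most 14 in all, crops included, and the job is handed in when it is done.

```bash
mkdir -p pics; cat > h.py <<'E'
from workcell import env
import numpy as np, cv2
from scipy.spatial.transform import Rotation as R
def save(f,n): cv2.imwrite(f'pics/{n}.png',f['image'])
def s(f,t,m=0.3): 
    return [(np.round(d['xyz'],3).tolist(),round(d['score'],2)) for d in env.search_frame(f,t) if d['score']>m]
def ray(f,u,v):
    K=np.array([[f['fx'],0,f['cx']],[0,f['fy'],f['cy']],[0,0,1]])
    p=cv2.undistortPoints(np.array([[[u,v]]],float),K,np.array(f['D'],float))[0,0]
    M=rot(f['orientation'])
    return np.array(f['position']),M@np.array([p[0],-p[1],-1])
def rot(o):
    o=np.array(o,float)
    if o.shape==(3,3): return o
    return R.from_euler('xyz',o,degrees=True).as_matrix()
def pix(f,u,v,z):
    o,d=ray(f,u,v); return o+d*(z-o[2])/d[2]
def st(): 
    q=env.read_state(); return {k:np.round(q[k],3).tolist() for k in('clock','position','tool_rot','force','opening','finger_force')}
E
python3 - <<'E'
from h import *
print(st())
for n in('top','side'):
    f=env.grab_frame(n); save(f,n+'0'); print(n,f['position'],f['orientation'])
    for t in('lamp_stand','lamp_head','lamp_grip','panel','round_key_top','square_key_top','bar_key_top','dish_1','microscope','cover_box','round_lid','pen','closed_slide_box','lab_timer','dropper_bottle','glass_beaker'): print(t,s(f,t))
E
```

```text
{'clock': 0.0, 'position': [0.195, -0.593, 0.221], 'tool_rot': [179.879, -0.005, -161.856], 'force': [-0.941, -0.07, -0.126], 'opening': 0.997, 'finger_force': 0.0}
top [ 0.35821834 -0.02119442  1.66309877] [  6.28181053   0.93069158 -91.44921613]
lamp_stand [([0.46, 0.106, 0.01], 0.98), ([0.33, -0.386, 0.014], 0.63)]
lamp_head [([0.465, 0.14, 0.147], 0.94)]
lamp_grip [([0.465, 0.143, 0.146], 0.65)]
panel [([0.459, 0.369, 0.044], 0.7), ([0.431, 0.343, 0.031], 0.64), ([0.311, 0.27, 0.022], 0.4)]
round_key_top [([0.458, 0.364, 0.044], 0.53), ([0.462, 0.109, 0.012], 0.46)]
square_key_top [([0.446, 0.321, 0.043], 0.64)]
bar_key_top [([0.408, 0.344, 0.043], 0.71), ([0.651, -0.332, 0.067], 0.39)]
dish_1 [([0.352, -0.245, 0.043], 0.74), ([0.314, 0.273, 0.02], 0.72), ([0.575, -0.377, 0.045], 0.64)]
microscope []
cover_box [([0.493, -0.308, 0.025], 0.46)]
round_lid [([0.33, -0.387, 0.017], 0.67), ([0.681, 0.365, 0.038], 0.43), ([0.311, 0.271, 0.024], 0.42)]
pen [([0.381, -0.121, 0.014], 0.55)]
closed_slide_box [([0.68, 0.363, 0.036], 0.98), ([0.328, -0.39, 0.016], 0.32)]
lab_timer [([0.33, -0
[... 334 characters left out ...]
, ([0.452, 0.359, 0.041], 0.5)]
lamp_grip [([0.582, 0.105, 0.16], 0.55)]
panel [([0.401, 0.332, 0.027], 0.97)]
round_key_top [([0.45, 0.36, 0.043], 0.63), ([0.471, 0.09, 0.005], 0.57)]
square_key_top []
bar_key_top [([0.401, 0.345, 0.039], 0.5)]
dish_1 [([0.552, -0.381, 0.041], 0.91), ([0.425, -0.388, 0.042], 0.78), ([0.347, -0.262, 0.044], 0.65), ([0.472, 0.093, 0.003], 0.33)]
microscope [([0.471, 0.092, 0.004], 0.5)]
cover_box [([0.485, -0.303, 0.012], 0.49)]
round_lid [([0.323, -0.391, 0.012], 0.64)]
pen [([0.585, 0.096, 0.162], 0.65), ([0.372, -0.13, 0.007], 0.54)]
closed_slide_box [([0.472, 0.092, -0.0], 0.39)]
lab_timer []
dropper_bottle [([0.641, -0.347, 0.045], 0.68)]
glass_beaker []
```

View pics/top0.png

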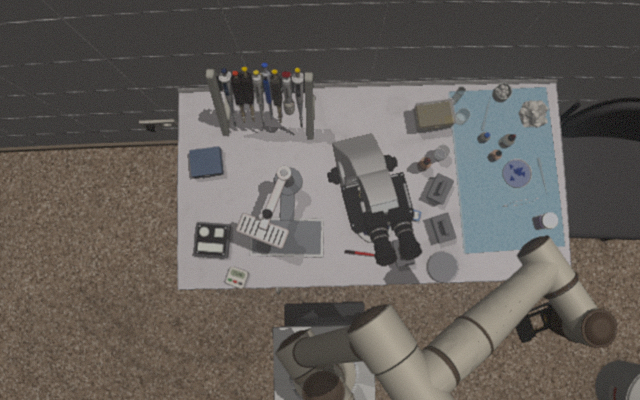

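View pics/side0.png

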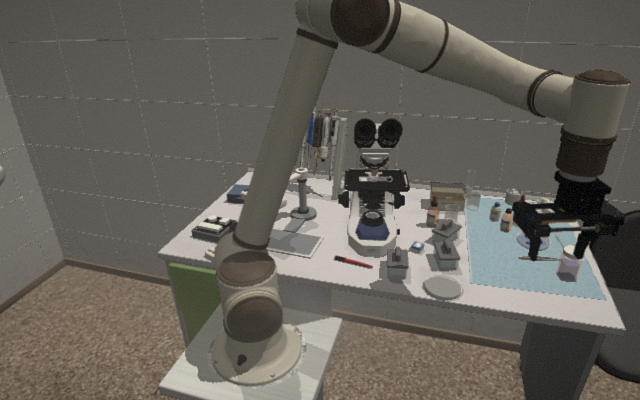

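The top view shows the lamp post at about (285,178), the plate around (287,238) and the lamp partly swung to +y. The panel is at (211,240). The dishes are at (437,190), (440,228) and about (402,255), the last half hidden by the eyepieces. The side view confirms three dishes, at (447,230), (446,255) and (397,262).

```bash
python3 - <<'E'
from h import *
f=env.grab_frame('top')
def rect(t,z,best=0):
    for d in env.trace(f,t)[:3]:
        if d['score']<.4: continue
        m=d['mask'].astype(np.uint8); c=max(cv2.findContours(m,0,1)[0],key=cv2.contourArea)
        b=cv2.boxPoints(cv2.minAreaRect(c)); P=np.array([pix(f,u,v,z)[:2] for u,v in b])
        ys,xs=np.nonzero(m)
        print(t,round(d['score'],2),b.mean(0).round(),'c',P.mean(0).round(3),'sides',np.linalg.norm(P-np.roll(P,-1,0),axis=1).round(3)[:2],'ang',np.degrees(np.arctan2(*(P[1]-P[0])[::-1])).round(1), 'mid',pix(f,xs.mean(),ys.mean(),z)[:2].round(3))
rect('panel',.028);rect('lamp_head',.15);rect('lamp_stand',.005);rect('dish_1',.044);rect('bar_key_top',.04);rect('microscope',0.0)
print('post',pix(f,285,175,.17)); print('plate corners right',pix(f,323,219,.005),pix(f,324,256,.005),pix(f,252,251,.005),'eyep',pix(f,385,262,.35),pix(f,412,258,.35))
g=env.grab_frame('side'); print('mic base front',pix(g,372,252,0),'post base',pix(g,304,214,0),'eyep',pix(g,365,133,.35))
for t in('lab_timer','glass_beaker','cover_box','pen'): print(t,s(g,t,.15))
cv2.imwrite('pics/z0.png',cv2.resize(f['image'][140:300,180:480],None,fx=2.6,fy=2.6,interpolation=2))
E
```

```text
panel 0.62 [212. 239.] c [0.433 0.345] sides [0.107 0.11 ] ang -6.6 mid [0.433 0.344]
lamp_head 0.74 [272. 204.] c [0.529 0.139] sides [0.238 0.156] ang -21.2 mid [0.49  0.154]
lamp_head 0.41 [440. 188.] c [ 0.56  -0.357] sides [0.085 0.054] ang -29.1 mid [ 0.56  -0.356]
lamp_stand 0.96 [280. 212.] c [0.52 0.13] sides [0.287 0.294] ang -91.7 mid [0.48 0.12]
dish_1 0.83 [442. 228.] c [ 0.449 -0.383] sides [0.067 0.083] ang -73.4 mid [ 0.449 -0.383]
dish_1 0.63 [399. 255.] c [ 0.369 -0.242] sides [0.05  0.092] ang -55.5 mid [ 0.367 -0.247]
dish_1 0.6 [439. 189.] c [ 0.573 -0.38 ] sides [0.095 0.064] ang -29.1 mid [ 0.572 -0.379]
bar_key_top 0.64 [210. 247.] c [0.407 0.349] sides [0.026 0.078] ang -4.1 mid [0.408 0.347]
bar_key_top 0.53 [424. 164.] c [ 0.654 -0.334] sides [0.048 0.038] ang -46.8 mid [ 0.655 -0.334]
post [0.60910787 0.09755896 0.17      ]
plate corners right [ 0.49042711 -0.00889199  0.005     ] [ 0.37206105 -0.00901007  0.005     ] [0.39357761 0.22114393 0.005     ] eyep [ 0.3499537 -0.1649358  0.35     ] [ 0.35802775 -0.23361971  0.35      ]
mic base front [ 0.44368087 -0.17689981  0.        ] post base [0.61747747 0.09772673 0.        ] eyep [ 0.50104055 -0.13564757  0.35      ]
lab_timer [([0.295, 0.286, 0.019], 0.59)]
glass_beaker [([0.678, -0.396, 0.039], 0.68)]
cover_box [([0.484, -0.306, 0.013], 0.63), ([0.554, -0.384, 0.04], 0.6)]
pen [([0.374, -0.131, 0.01], 0.41)]
```

View pics/z0.png

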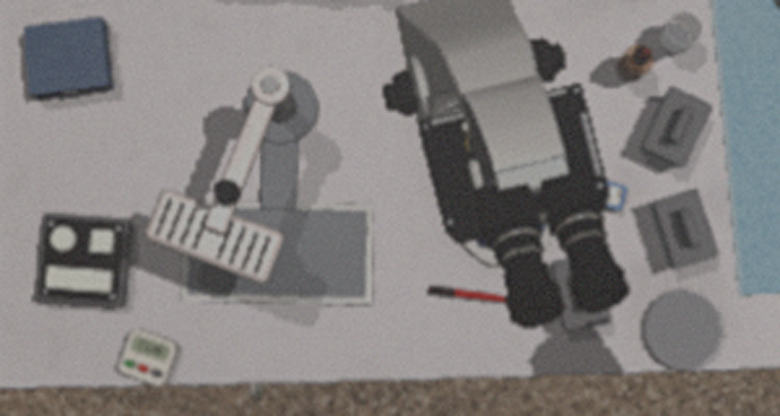

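The zoom gives hub centre (270,85), handle (227,191) and plate corners (372,206), (370,303) and (185,297). It also shows the grips of dish A at (678,127) and dish B at (683,230). Dish C at (585,305) is under the eyepieces in this view.

```bash
python3 - <<'E'
from h import *
f=env.grab_frame('top')
Z=lambda u,v,z: pix(f,u/2.6+180,v/2.6+140,z)[:2].round(3)
hub=Z(270,85,.174);han=Z(227,191,.218)
print('hub',hub,'handle',han,np.linalg.norm(han-hub),'plate',Z(372,206,.005),Z(370,303,.005),Z(185,297,.005))
a=Z(668,142,.066);b=Z(690,110,.066);print('A',(a+b)/2,np.degrees(np.arctan2(*(b-a)[::-1])))
a=Z(672,208,.066);b=Z(693,250,.066);print('B',(a+b)/2,np.degrees(np.arctan2(*(b-a)[::-1])))
P=Z(370,303,.005)-Z(185,297,.005);print('yaw plate',np.degrees(np.arctan2(P[0],-P[1])), 'panel',Z(83,262,.03))
env.move_straight([.25,-.5,.5])
env.goto([.38,0.05,.52],[180,0,-90]); 
print(st())
d=han-hub; c=hub+d/np.linalg.norm(d)*.13
env.goto([han[0]-.06,han[1],.42],[180,0,-90]);print(env.read_state()['joint_positions'])
w=env.grab_frame('wrist');save(w,'w1');print('h',s(w,'lamp_grip'),s(w,'lamp_head'),s(w,'lamp_stand'))
E
```

```text
hub [0.615 0.1  ] handle [0.493 0.145] 0.13003461077728498 plate [ 0.49  -0.009] [ 0.37  -0.004] [0.383 0.224]
A [ 0.571  -0.3805] -37.34934904464067
B [ 0.4475 -0.3785] -155.72555886556052
yaw plate -3.26333131823539 panel [0.428 0.345]
{'clock': 6.517, 'position': [0.38, 0.05, 0.52], 'tool_rot': [179.988, -0.014, -90.064], 'force': [-0.624, 0.571, -0.15], 'opening': 1.003, 'finger_force': 0.0}
[ 3.89473425e+01  5.92515839e-01  8.48652380e-01  7.83656624e-02
 -9.02113895e+01 -3.89759435e+01]
h [([0.471, 0.138, 0.159], 0.82)] [([0.474, 0.143, 0.16], 0.9), ([0.465, 0.114, 0.016], 0.61)] [([0.467, 0.108, 0.016], 0.82)]
```

View pics/w1.png

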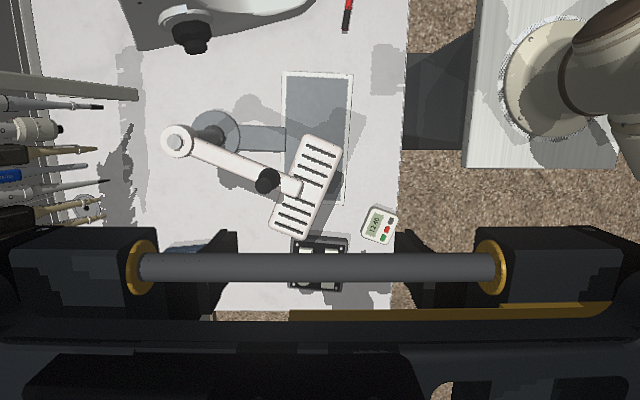

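The wrist view shows the hub at (176,142), the handle at (266,181) and the plate corners at (283,72), (353,74) and (346,204). This agrees with the top view, so I swing the lamp now.

```bash
cat >> h.py <<'E'
HUB=np.array([.615,.100]);YS=-2.8;PC=np.array([.4365,.1075])
def hpos(th,z):
    a=np.radians(180+YS)-th; return [*(HUB+.13*np.array([np.cos(a),np.sin(a)])),z]
def horr(th): return [180,0,YS-np.degrees(th)]
def plate(y,x=0):
    c,s_=np.cos(np.radians(YS)),np.sin(np.radians(YS)); return PC+[c*x-s_*y,s_*x+c*y]
E
python3 - <<'E'
from h import *
w=env.grab_frame('wrist')
print(pix(w,176,142,.174),pix(w,266,181,.218),[pix(w,*p,.005)[:2].round(3) for p in((283,72),(353,74),(346,204))])
env.goto(hpos(.30,.32),horr(.30)); env.gripper_to(.6)
print(env.move_straight(hpos(.30,.184),force_limit=8)); env.gripper_to(.36,5); print(st())
for th in np.linspace(.3,1.45,8)[1:]:
    env.move_straight(hpos(th,.184),horr(th),rate=.1)
env.dwell(.3);print(st()); env.gripper_to(.6)
env.move_straight(hpos(1.45,.30)); env.goto([.40,.05,.45],[180,0,-90])
f=env.grab_frame('top');save(f,'top1');print(s(f,'lamp_head'),s(f,'dish_1'))
w=env.grab_frame('wrist');save(w,'w2')
E
```

```text
[0.61557274 0.10158023 0.174     ] [0.49227023 0.14522442 0.218     ] [array([ 0.491, -0.008]), array([ 0.369, -0.004]), array([0.376, 0.23 ])]
False
{'clock': 11.217, 'position': [0.493, 0.145, 0.184], 'tool_rot': [-179.961, -0.028, -19.979], 'force': [-0.511, 0.875, 1.128], 'opening': 0.361, 'finger_force': 0.612}
{'clock': 14.083, 'position': [0.605, 0.23, 0.184], 'tool_rot': [-179.992, 0.006, -85.827], 'force': [-0.011, -0.779, -0.829], 'opening': 0.362, 'finger_force': 0.0}
[([0.601, 0.257, 0.152], 0.7)] [([0.574, -0.375, 0.043], 0.86), ([0.446, -0.381, 0.044], 0.66), ([0.356, -0.245, 0.046], 0.62)]
```

View pics/w2.png

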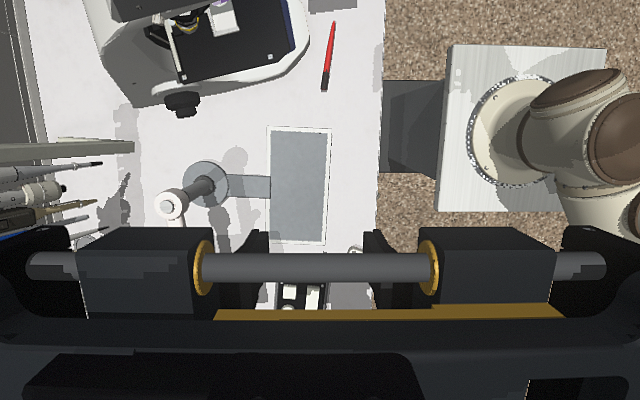

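The plate is clear, with corners at (269,127), (331,129) and (326,243), and the arm is swung out beside the post. Next I look at the dishes from close by.

```bash
sed -i 's/PC=np.array.*/PC=np.array([.435,.110])/' h.py
python3 - <<'E'
from h import *
env.goto([.38,0.0,.55],[180,0,-90]); env.goto([.28,-.30,.55],[180,0,-90]); env.goto([.42,-.47,.36],[180,0,90])
w=env.grab_frame('wrist');save(w,'w3');print(w['position'],s(w,'dish_1'))
def rects(w):
  for d in env.trace(w,'dish_1')[:4]:
    if d['score']<.4: continue
    m=d['mask'].astype(np.uint8); c=max(cv2.findContours(m,0,1)[0],key=cv2.contourArea)
    b=cv2.boxPoints(cv2.minAreaRect(c)); P=np.array([pix(w,u,v,.044)[:2] for u,v in b]); print(d['score'],b.mean(0),P.mean(0).round(3),np.linalg.norm(P-np.roll(P,-1,0),axis=1).round(3)[:2],np.degrees(np.arctan2(*(P[1]-P[0])[::-1])))
rects(w); print(s(w,'microscope'),s(w,'round_lid'),s(w,'cover_box'))
print(st()['clock'])
E
```

```text
[ 0.41918054 -0.4019067   0.52238278] [([0.572, -0.384, 0.044], 0.76), ([0.378, -0.268, 0.045], 0.68), ([0.452, -0.39, 0.042], 0.61)]
0.96 [335.90738  112.686455] [ 0.45  -0.388] [0.087 0.058] 15.950483457027488
0.66 [417.63177 110.07449] [ 0.571 -0.384] [0.059 0.089] 61.8352553270972
0.61 [284.9525    20.429165] [ 0.377 -0.263] [0.085 0.062] 6.448457276214814
[] [([0.33, -0.386, 0.016], 0.75)] [([0.496, -0.31, 0.018], 0.83), ([0.328, -0.385, 0.013], 0.58)]
21.633
```

View pics/w3.png

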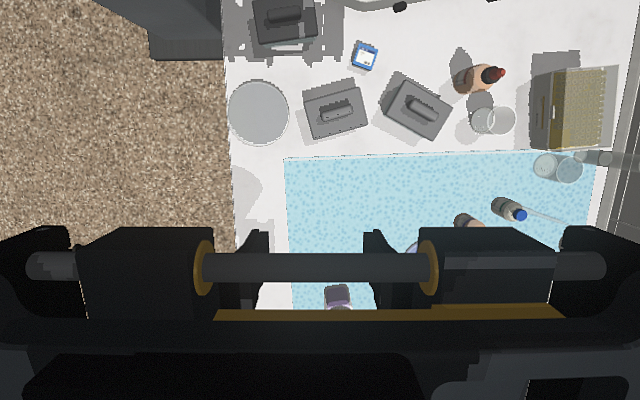

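The wrist view shows dish B at (336,110), dish A at (417,108) with the brown bottle nearby, and dish C at (287,22) at the top edge with the microscope behind it. B and A go first. I also triangulate the eyepieces to plan for C.

```bash
cat >> h.py <<'E'
def pick(x,y,yaw,z=.050,F=25):
    env.gripper_to(.6); env.goto([x,y,.22],[180,0,yaw]); env.move_straight([x,y,.10],rate=.2)
    hit=env.move_straight([x,y,z],rate=.06,force_limit=6); 
    if hit: print('hit',st()); env.move_straight([x,y,env.read_state()['position'][2]+.004])
    zz=env.read_state()['position'][2]
    env.gripper_to(0,F); o=env.read_state()['opening']; print('opening',o,'z',zz)
    return zz
def over(tocell):
    W=[([.28,-.34,.55],-130),([.38,-.05,.55],-90)]
    for p,y in (W if tocell else W[::-1]): env.goto(p,[180,0,y])
def place(slot,zz,yaw=YS-180):
    p=plate(slot); env.goto([*p,.22],[180,0,yaw]); env.move_straight([*p,zz+.022],rate=.15)
    h=env.move_straight([*p,zz-.002],rate=.03,force_limit=5); print('place',h,st()['position'],st()['opening'])
    env.gripper_to(.5); env.move_straight([*p,.25],rate=.2)
E
python3 - <<'E'
from h import *
t=env.grab_frame('top');sd=env.grab_frame('side')
for a,b in(((535,310),(365,133)),((603,292),(390,133))):
    o1,d1=ray(t,a[0]/2.6+180,a[1]/2.6+140);o2,d2=ray(sd,*b)
    k=np.linalg.lstsq(np.c_[d1,-d2],o2-o1,rcond=None)[0];print('eye',o1+k[0]*d1,o2+k[1]*d2)
zz=pick(.4505,-.388,16-180)
x=env.read_state()['position']; env.move_straight([x[0],x[1],.25],rate=.2); print(st())
w=env.grab_frame('top');save(w,'t2')
env.goto([.36,-.42,.5],[180,0,-150]); over(True); place(.075,zz)
env.goto([.40,.05,.45],[180,0,-90])
w=env.grab_frame('wrist');save(w,'w4');print(s(w,'dish_1'),st())
E
```

```text
eye [ 0.35690479 -0.16183673  0.39762435] [ 0.35730622 -0.16357318  0.39781692]
eye [ 0.37184583 -0.22617099  0.39837151] [ 0.37104041 -0.22184636  0.39766193]
opening 0.16167506749627694 z 0.05029644863101228
{'clock': 27.075, 'position': [0.45, -0.388, 0.248], 'tool_rot': [179.837, -0.118, -164.016], 'force': [-0.638, 0.099, -2.899], 'opening': 0.154, 'finger_force': 24.978}
place True [0.439, 0.185, 0.055] 0.16
[([0.437, 0.177, 0.052], 0.69)] {'clock': 37.075, 'position': [0.4, 0.05, 0.449], 'tool_rot': [179.918, -0.04, -90.002], 'force': [-0.798, 0.619, 0.71], 'opening': 0.498, 'finger_force': 0.0}
```

View pics/w4.png

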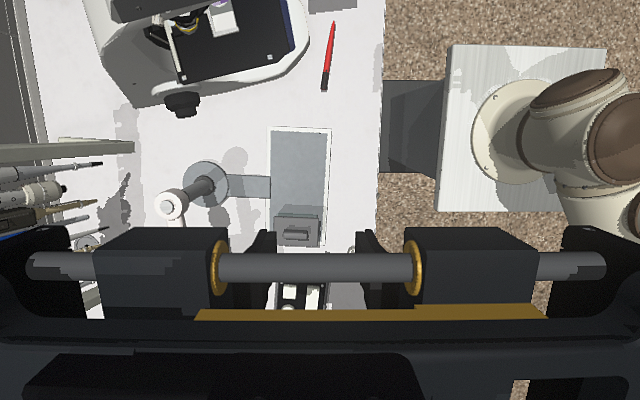

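Dish B stands squarely at the plate's +y end, at (297,230). Now dish A: I look again first, since a dish may have been knocked.

```bash
cat >> h.py <<'E'
def rects(w,n=4):
  out=[]
  for d in env.trace(w,'dish_1')[:n]:
    if d['score']<.4: continue
    m=d['mask'].astype(np.uint8); c=max(cv2.findContours(m,0,1)[0],key=cv2.contourArea)
    b=cv2.boxPoints(cv2.minAreaRect(c)); P=np.array([pix(w,u,v,.044)[:2] for u,v in b]); e=[P[1]-P[0],P[2]-P[1]]; L=[np.linalg.norm(q) for q in e]; l=e[int(L[1]>L[0])]
    a=(np.degrees(np.arctan2(l[1],l[0]))+90)%180-90
    out.append((*P.mean(0).round(4),round(a,1),np.round(L,3).tolist(),round(d['score'],2)))
  return out
E
python3 - <<'E'
from h import *
over(False); env.goto([.42,-.50,.40],[180,0,90])
w=env.grab_frame('wrist');r=rects(w);print(r,s(w,'dish_1'))
A=[q for q in r if q[0]>.5][0]
assert abs(A[0]-.571)<.05 and abs(A[2]+28)<15
zz=pick(A[0],A[1],A[2]-180,z=.052)
x=env.read_state()['position']; env.move_straight([x[0],x[1],.25],rate=.2); print(st())
env.goto([.40,-.42,.5],[180,0,-150]); over(True); place(0,zz)
env.goto([.40,.05,.45],[180,0,-90])
w=env.grab_frame('wrist');print(rects(w),s(w,'dish_1'),st())
over(False); env.goto([.39,-.42,.45],[180,0,90])
w=env.grab_frame('wrist');save(w,'w5');print(rects(w),s(w,'dish_1'))
E
```

```text
[(np.float64(0.5714), np.float64(-0.3853), np.float64(-26.7), [0.061, 0.088], 0.79), (np.float64(0.3775), np.float64(-0.276), np.float64(-0.1), [0.088, 0.046], 0.55)] [([0.57, -0.383, 0.043], 0.79), ([0.377, -0.276, 0.044], 0.55)]
opening 0.15907161898997155 z 0.05235302374640016
{'clock': 46.125, 'position': [0.571, -0.385, 0.248], 'tool_rot': [179.98, -0.179, 153.29], 'force': [-0.311, 0.71, -1.927], 'opening': 0.156, 'finger_force': 24.894}
place True [0.435, 0.11, 0.056] 0.158
[(np.float64(0.4374), np.float64(0.1825), np.float64(-2.8), [0.068, 0.085], 0.75), (np.float64(0.437), np.float64(0.1088), np.float64(-0.0), [0.084, 0.065], 0.68)] [([0.438, 0.179, 0.049], 0.97), ([0.437, 0.106, 0.051], 0.91)] {'clock': 56.117, 'position': [0.4, 0.05, 0.449], 'tool_rot': [179.924, -0.035, -90.008], 'force': [-0.807, -0.349, -0.214], 'opening': 0.506, 'finger_force': 0.0}
[(np.float64(0.3609), np.float64(-0.2965), np.float64(8.4), [0.087, 0.059], 0.63)] [([0.365, -0.298, 0.044], 0.61)]
```

View pics/w5.png

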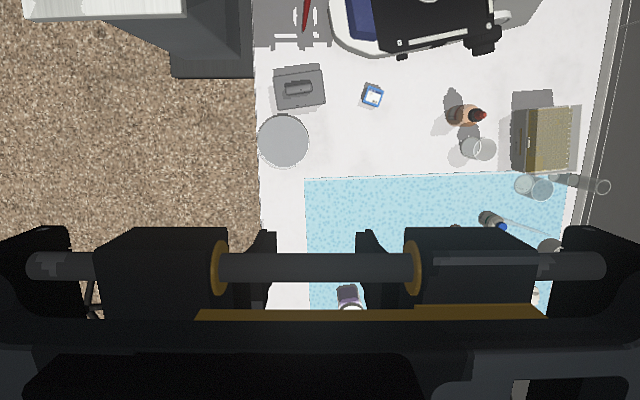

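Dish C has been knocked to (.361,-.297) at 8°, seen at (298,88), and it is still close to the eyepieces, whose ends I triangulated at (.372,-.224,.40). I'll grip its bar by the ends with the tool leaning 30° away from the microscope. Then I set it on B's old spot and regrip it upright.

```bash
python3 - <<'E'
from h import *
w=env.grab_frame('wrist');C=rects(w)[0];print(C)
cx,cy,a=C[:3]; assert abs(cx-.361)<.02 and abs(a-8.4)<6
env.gripper_to(.78)
u=np.array([np.cos(np.radians(a)),np.sin(np.radians(a)),0]); n=np.array([-u[1],u[0],0])
M=R.from_rotvec(u*np.radians(30))*R.from_euler('xyz',[180,0,a-90],degrees=True)
e=M.as_euler('xyz',degrees=True); tz=M.as_matrix()[:,2]; print(e,tz)
p=np.array([cx,cy,.055])+.003*n
env.goto(p-.25*tz,e); env.move_straight(p-.10*tz)
print(env.read_state()['joint_positions'])
print('hit',env.move_straight(p,rate=.05,force_limit=6),st()['position'])
env.gripper_to(0,25);print(st())
q=env.read_state()['position']
env.move_straight([q[0],q[1],q[2]+.06],rate=.1)
t=np.array([.455,-.395])-[cx,cy]
env.move_straight([q[0]+t[0],q[1]+t[1],q[2]+.06],rate=.15)
print(env.move_straight([q[0]+t[0],q[1]+t[1],q[2]-.004],rate=.03,force_limit=4),st())
env.gripper_to(.78); env.move_straight(np.array(env.read_state()['position'])-.12*tz)
env.goto([.42,-.50,.40],[180,0,90])
w=env.grab_frame('wrist');save(w,'w6');print(rects(w),s(w,'dish_1'),s(w,'round_lid'))
E
```

```text
(np.float64(0.4889), np.float64(-0.307), np.float64(-19.0), [0.028, 0.029], 0.73)Traceback (most recent call last):
  File "<stdin>", line 3, in <module>
AssertionError
```

The network reported the cover box this time, so I filter detections by size.

```bash
python3 - <<'E'
from h import *
r=[];k=0
while not r and k<4:
    w=env.grab_frame('wrist');k+=1
    r=[c for c in rects(w) if .08<max(c[3])<.095 and abs(c[0]-.361)<.03]
C=r[0];print(C)
cx,cy,a=C[:3]; assert abs(a-8.4)<6
env.gripper_to(.78)
u=np.array([np.cos(np.radians(a)),np.sin(np.radians(a)),0]); n=np.array([-u[1],u[0],0])
M=R.from_rotvec(u*np.radians(30))*R.from_euler('xyz',[180,0,a-90],degrees=True)
e=M.as_euler('xyz',degrees=True); tz=M.as_matrix()[:,2]; print(e,tz)
p=np.array([cx,cy,.055])+.003*n
env.goto(p-.25*tz,e); env.move_straight(p-.10*tz)
print(env.read_state()['joint_positions'])
print('hit',env.move_straight(p,rate=.05,force_limit=6),st()['position'])
env.gripper_to(0,25);print(st())
q=env.read_state()['position']
env.move_straight([q[0],q[1],q[2]+.06],rate=.1)
t=np.array([.455,-.395])-[cx,cy]
env.move_straight([q[0]+t[0],q[1]+t[1],q[2]+.06],rate=.15)
print(env.move_straight([q[0]+t[0],q[1]+t[1],q[2]-.004],rate=.03,force_limit=4),st())
env.gripper_to(.78); env.move_straight(np.array(env.read_state()['position'])-.12*tz)
env.goto([.42,-.50,.40],[180,0,90])
w=env.grab_frame('wrist');save(w,'w6');print(rects(w),s(w,'dish_1'),s(w,'round_lid'))
E
```

```text
(np.float64(0.3611), np.float64(-0.297), np.float64(7.9), [0.089, 0.06], 0.69)
[180.   30.  -82.1] [-0.06872227  0.49525473 -0.8660254 ]
[-38.13668316  28.28232154  -0.19904457 -20.38982511 -84.34278678
  52.21947045]
hit False [0.361, -0.294, 0.055]
{'clock': 67.808, 'position': [0.361, -0.294, 0.055], 'tool_rot': [-179.986, 29.994, -82.093], 'force': [0.431, -0.457, -0.554], 'opening': 0.528, 'finger_force': 25.0}
True {'clock': 71.4, 'position': [0.455, -0.392, 0.055], 'tool_rot': [179.982, 30.032, -82.097], 'force': [-0.589, -0.914, 4.675], 'opening': 0.526, 'finger_force': 25.001}
[(np.float64(0.4552), np.float64(-0.3947), np.float64(8.5), [0.086, 0.057], 0.84)] [([0.455, -0.399, 0.046], 0.89), ([0.704, -0.393, 0.036], 0.58)] [([0.328, -0.388, 0.014], 0.69), ([0.64, -0.342, 0.066], 0.67)]
```

View pics/w6.png

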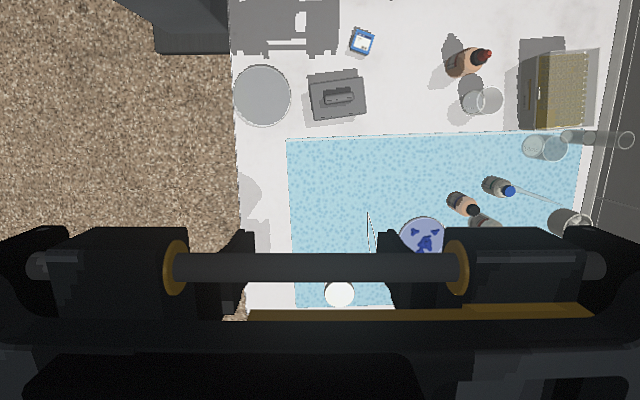

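Dish C stands upright at (337,95), on the free spot. I regrip it vertically and place it in the third slot.

```bash
python3 - <<'E'
from h import *
zz=pick(.455,-.395,8.3-180)
x=env.read_state()['position']; env.move_straight([x[0],x[1],.25],rate=.2); print(st())
env.goto([.36,-.42,.5],[180,0,-150]); over(True); place(-.075,zz)
env.goto([.36,.05,.47],[180,0,-90])
w=env.grab_frame('wrist');save(w,'w7');print(rects(w),s(w,'dish_1'),'panel',s(w,'panel'),st()['clock'])
t=env.grab_frame('top');print([ (k,s(t,k)) for k in('round_key_top','square_key_top','bar_key_top','lamp_head','lamp_grip')])
E
```

```text
opening 0.15915413374279383 z 0.05031655643119108
{'clock': 81.708, 'position': [0.454, -0.394, 0.248], 'tool_rot': [179.858, -0.132, -171.714], 'force': [0.186, 0.162, -2.851], 'opening': 0.16, 'finger_force': 24.996}
place True [0.431, 0.035, 0.055] 0.159
[(np.float64(0.4313), np.float64(0.0358), np.float64(-2.6), [0.059, 0.086], 0.86), (np.float64(0.4371), np.float64(0.1829), np.float64(-0.0), [0.082, 0.065], 0.78), (np.float64(0.4367), np.float64(0.11), np.float64(-0.1), [0.087, 0.065], 0.63)] [([0.432, 0.179, 0.05], 0.64), ([0.43, 0.032, 0.048], 0.62), ([0.434, 0.106, 0.05], 0.59)] panel [([0.419, 0.348, 0.025], 0.81)] 91.242
[('round_key_top', [([0.457, 0.366, 0.039], 0.4), ([0.492, -0.31, 0.019], 0.39)]), ('square_key_top', []), ('bar_key_top', [([0.407, 0.345, 0.043], 0.46)]), ('lamp_head', [([0.602, 0.26, 0.149], 0.66)]), ('lamp_grip', [([0.608, 0.259, 0.148], 0.6)])]
```

View pics/w7.png

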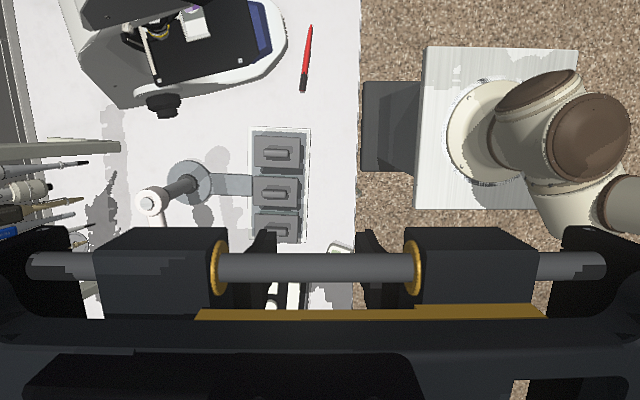

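All three dishes sit side by side on the plate, at (278,152), (277,190) and (277,225). Now I swing the lamp back.

```bash
python3 - <<'E'
from h import *
env.goto([.40,.15,.40],[180,0,-90]); env.gripper_to(.6)
env.goto(hpos(1.43,.30),horr(1.43)); print(env.move_straight(hpos(1.43,.184),force_limit=8)); env.gripper_to(.36,5); print(st())
for th in np.linspace(1.43,.1,9)[1:]:
    env.move_straight(hpos(th,.184),horr(th),rate=.1)
print(env.move_straight(hpos(-.12,.184),horr(-.0),rate=.03,force_limit=7),st())
x=np.array(env.read_state()['position']); print('th',np.radians(180+YS)-np.arctan2(x[1]-HUB[1],x[0]-HUB[0])%(2*np.pi))
env.move_straight(hpos(-.02,.184),rate=.05)
env.gripper_to(.6); env.move_straight([*env.read_state()['position'][:2],.32]); 
env.goto([.42,.42,.34],[180,0,-90])
w=env.grab_frame('wrist');save(w,'w8');print([(k,s(w,k)) for k in('panel','round_key_top','square_key_top','bar_key_top','lamp_head','dish_1','lab_timer')])
for d in env.trace(w,'panel')[:1]:
    c=max(cv2.findContours(d['mask'].astype(np.uint8),0,1)[0],key=cv2.contourArea);b=cv2.boxPoints(cv2.minAreaRect(c));P=np.array([pix(w,u,v,.028)[:2] for u,v in b]);print(b,P.mean(0),P)
print(st()['clock'])
E
```

```text
False
{'clock': 95.183, 'position': [0.603, 0.229, 0.184], 'tool_rot': [179.993, -0.004, -84.732], 'force': [0.021, -0.978, -0.041], 'opening': 0.361, 'finger_force': 0.0}
True {'clock': 98.783, 'position': [0.486, 0.101, 0.184], 'tool_rot': [-179.79, -0.012, -4.603], 'force': [-0.611, 4.957, 2.34], 'opening': 0.372, 'finger_force': 1.88}
th -0.04231176040202467
[('panel', [([0.431, 0.346, 0.028], 0.67), ([0.459, 0.32, 0.044], 0.57)]), ('round_key_top', [([0.458, 0.366, 0.043], 0.79)]), ('square_key_top', [([0.458, 0.32, 0.048], 0.55)]), ('bar_key_top', [([0.409, 0.347, 0.04], 0.69)]), ('lamp_head', []), ('dish_1', [([0.436, 0.211, 0.05], 0.97)]), ('lab_timer', [([0.314, 0.271, 0.02], 0.92)])]
[[265.0297   151.70297 ]
 [272.61386   75.86139 ]
 [348.55447   83.455444]
 [340.9703   159.29703 ]] [0.4325034 0.3466828] [[0.49572903 0.39512396]
 [0.48097081 0.28736546]
 [0.372247   0.29769549]
 [0.38106676 0.4065463 ]]
102.983
```

View pics/w8.png

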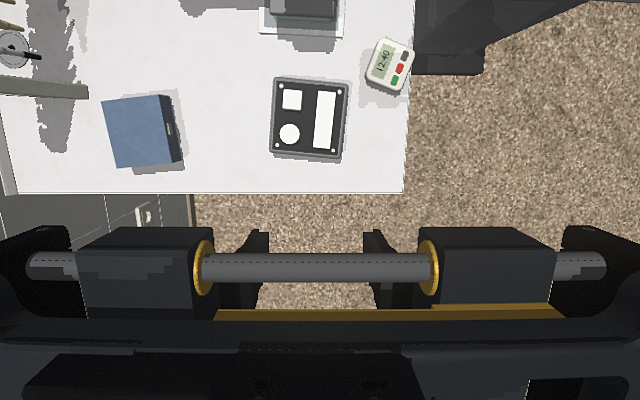

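The panel shows with its square key at (291,99), round key at (289,134) and bar at (324,120). One dish is cut off at the top edge. Before any key I check the lamp and the dishes on the plate.

```bash
python3 - <<'E'
from h import *
env.goto([.40,.28,.45],[180,0,-90])
w=env.grab_frame('wrist');print(rects(w),s(w,'lamp_head'))
t=env.grab_frame('top')
a=cv2.resize(w['image'][:240,150:470],None,fx=1.5,fy=1.5);b=cv2.resize(t['image'][150:290,190:330],(360,360),interpolation=2)
cv2.imwrite('pics/c9.png',np.hstack([a[:360],b])); print(rects(t),st()['clock'])
E
```

```text
[(np.float64(0.4377), np.float64(0.1854), np.float64(-1.6), [0.059, 0.086], 0.85)] [([0.459, 0.32, 0.044], 0.72), ([0.461, 0.111, 0.162], 0.66)]
[(np.float64(0.4306), np.float64(0.0361), np.float64(-1.4), [0.063, 0.091], 0.73), (np.float64(0.4376), np.float64(0.1897), np.float64(-0.9), [0.051, 0.085], 0.47)] 103.983
```

View pics/c9.png

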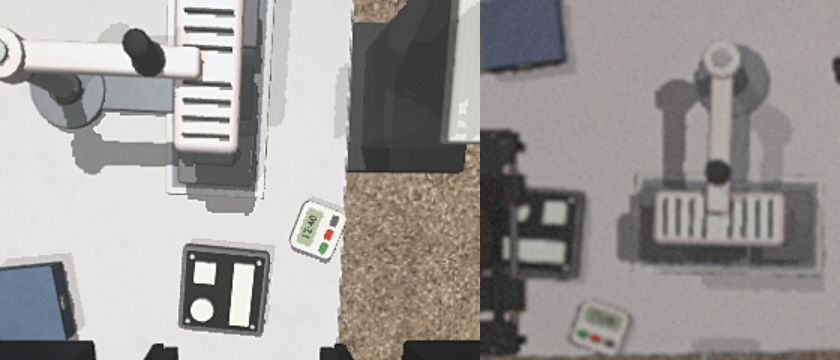

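The lamp is square over the plate at its stop and all dishes are in place, so I press the keys.

```bash
python3 - <<'E'
from h import *
env.gripper_to(0,10)
for n,x,y in(('round',.459,.367),('square',.455,.320),('bar',.4087,.3485)):
    o=[180,0,-96.5]
    env.goto([x,y,.12],o); env.move_straight([x,y,.05],rate=.1); env.dwell(.2)
    h=env.move_straight([x,y,.031],rate=.02,force_limit=9); q=st(); env.dwell(.2); q2=st(); print(n,h,q['position'],q['force'],q2['position'],q2['force'])
    env.move_straight([x,y,.12],rate=.1); env.dwell(.2)
env.goto([.38,.42,.40],[180,0,-90])
w=env.grab_frame('wrist');save(w,'w10');t=env.grab_frame('top');print(rects(t),s(t,'lamp_head'),st()['clock'])
cv2.imwrite('pics/c10.png',cv2.resize(t['image'][140:300,180:480],None,fx=2.6,fy=2.6,interpolation=2))
E
```

```text
round True [0.459, 0.367, 0.034] [0.184, -0.351, 4.885] [0.459, 0.367, 0.034] [-1.265, -0.523, 5.498]
square True [0.455, 0.32, 0.034] [-1.389, -0.218, 6.521] [0.455, 0.32, 0.034] [-1.611, 0.356, 4.81]
bar True [0.409, 0.349, 0.034] [-1.183, -1.014, 5.379] [0.409, 0.348, 0.034] [-0.913, -0.524, 5.878]
[(np.float64(0.4306), np.float64(0.0361), np.float64(-1.4), [0.056, 0.091], 0.73), (np.float64(0.436), np.float64(0.1881), np.float64(-0.9), [0.054, 0.081], 0.54), (np.float64(0.4013), np.float64(0.1149), np.float64(88.6), [0.044, 0.003], 0.51)] [([0.451, 0.1, 0.152], 0.82)] 118.058
```

View pics/c10.png

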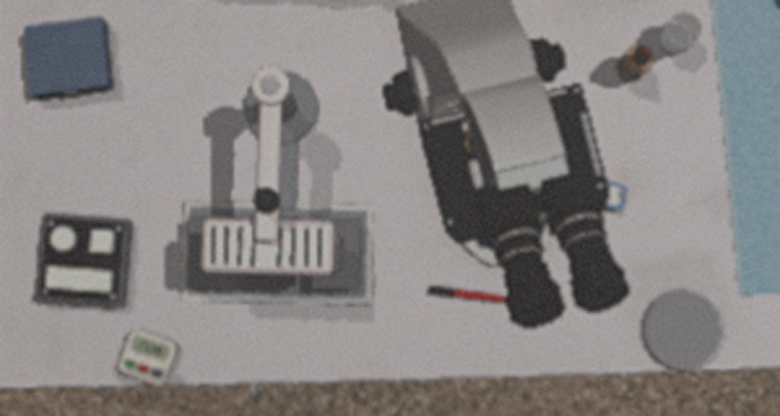

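The lamp is over the plate at (268,245) with the dishes under it. The bystanders have not moved, the keys are up and the robot is clear.

```bash
python3 -c "
from h import *
print(env.close_job())"
```

```text
the job is handed in; nothing more can be done
None
```

The job is handed in: three dishes stand on the plate under the lamp at its stop, the round, square and bar keys were each pressed fully down in that order, and the bystanders appear unmoved; the hand-in call returned no verdict.

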